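# Set out the density cylinders in order of size

## Task

Set out the density set for the next class: stand the four loose knobbed aluminium cylinders on the wooden stand, one centred on each black pad, in order of size with the smallest on the pad next to the dark steel post and the largest on the pad farthest from it. Keep the cylinders upright throughout (do not tip any over), and leave all four standing still, let go.

Things in the scene. Friction and masses are not known exactly. Their poses are not given: they have to be found in the camera images.
- cyl_s: the smallest of four loose solid aluminium cylinders of a laboratory density set, standing upright on the table, about 38 g: a plain round cylinder 26 mm in diameter and 24 mm high, with a narrower round knob on top, 34 mm high in all. Origin: centre of its underside; z is up along its axis
- cyl_m: the second smallest of four loose solid aluminium cylinders of a laboratory density set, standing upright on the table, about 85 g: a plain round cylinder 34 mm in diameter and 31 mm high, with a narrower round knob on top, 42 mm high in all. Origin: centre of its underside; z is up along its axis
- cyl_l: the second largest of four loose solid aluminium cylinders of a laboratory density set, standing upright on the table, about 175 g: a plain round cylinder 44 mm in diameter and 38 mm high, with a narrower round knob on top, 50 mm high in all. Origin: centre of its underside; z is up along its axis
- cyl_xl: the largest of four loose solid aluminium cylinders of a laboratory density set, standing upright on the table, about 310 g: a plain round cylinder 54 mm in diameter and 45 mm high, with a narrower round knob on top, 58 mm high in all. Origin: centre of its underside; z is up along its axis
- pad_a: one of four identical round black rubber pads, 58 mm in diameter and 3 mm thick, fixed in a row at 75 mm spacing along the top of the wooden stand; which letter lies where in the row differs from start to start. Origin: centre of its underside, on the stand's top, so its upper face is 3 mm above the origin and 15 mm above the table
- pad_b: one of four identical round black rubber pads, 58 mm in diameter and 3 mm thick, fixed in a row at 75 mm spacing along the top of the wooden stand; which letter lies where in the row differs from start to start. Origin: centre of its underside, on the stand's top, so its upper face is 3 mm above the origin and 15 mm above the table
- pad_c: one of four identical round black rubber pads, 58 mm in diameter and 3 mm thick, fixed in a row at 75 mm spacing along the top of the wooden stand; which letter lies where in the row differs from start to start. Origin: centre of its underside, on the stand's top, so its upper face is 3 mm above the origin and 15 mm above the table
- pad_d: one of four identical round black rubber pads, 58 mm in diameter and 3 mm thick, fixed in a row at 75 mm spacing along the top of the wooden stand; which letter lies where in the row differs from start to start. Origin: centre of its underside, on the stand's top, so its upper face is 3 mm above the origin and 15 mm above the table
- stand: low fixed pale wooden board, 70 x 380 x 12 mm, lying on the table and carrying the row of pads and the post. Origin: centre of its underside, at table height; y runs along its length (the row of pads), x across it, z up. The pads lie on its centre line, 37.5 mm and 112.5 mm either side of the middle
- post: fixed upright round dark steel post, 22 mm in diameter and 30 mm high, on top of the stand's centre line near one end (170 mm from the stand's middle; which end differs from start to start; the other end has only a tiny flat brass screw head). Origin: centre of its underside. The pads' centres are 57.5, 132.5, 207.5 and 282.5 mm from it
Mind the look-alikes: they are no part of the job. What is shaped like the cyl_m but blue or red is not meant. Leave any green or purple look-alike of the cyl_s alone.

How it is judged:
By the outcome, as a careful person would: the job done as asked, in the order asked, and still so for the second after the job is handed in, with the robot touching nothing.
It also fails if it takes over 107 s, if anything falls off the work surface, if the arm or the gripper's body presses on something with over 40 N, if the wrist force passes 120 N, or if a joint passes its speed limit or range.

## Robot

A 6-joint arm with a two-finger parallel gripper is mounted at the origin on the work surface. World frame = base frame: x ahead of the robot, y to its left, z up, the work surface at z = 0. Lengths are in m, angles in rad, forces in N, time in s.
With the tool pointing down it reaches from about 0.35 to 0.85 m from the base axis. Payload 8.1 kg.
Tool frame: the origin (TCP) lies between the finger pads; the fingertips stand 11 mm ahead of it and the grasp point (between the pads) lies 8 mm behind it (tips_ahead is the z of the fingertips in the tool frame, in m); z points along the fingers, y is the line along which they close (so a half turn about z gives the same grasp; the last joint's range is limited). The gripper opens to 93 mm and grips with 3 to 60 N. Pads are 15 mm wide; open, the fingers measure 128 mm over their backs; the gripper's body (75 mm by 188 mm) begins 65 mm behind the grasp point.
Start: joints at [-1.32, 0.13, 1.488, -0, 1.523, -0.085], TCP at [0.198, -0.566, 0.23] pointing down, gripper open.
Joint ranges: [-2.96, 2.96], [-0.89, 2.26], [0.02, 2.5], [-1.34, 4.48], [0, 2.73], [-2.66, 2.66]. Speed limits (rad/s): [2.39, 2.39, 2.79, 3.14, 3.14, 3.14].

## Interface

Orientations are given as a rotation vector (axis times angle).
In Python, from plant import read_state, read_camera, close_job, tips_ahead gives the robot as it stands. The module is installed in compiled form; this text tells all that it offers.
- The arm moves only by the tool move_arm, never from a script. Its argument "plan" is a list of rows, each a list of 7 numbers: the turn, a rotation vector about the tool's x, y, z in units of 6 degrees (1.0 is 6 degrees), then the shift along the tool's x, y, z in units of 25 mm (1.0 is 25 mm), then the finger opening in mm, from 0 to 93. A call has exactly 10 rows; each row shifts and turns the commanded pose from where the row before left it, along the tool's axes as they then stand; what a row does not reach is not made up. A row lasts 1/10 s, in which the tool goes at most 50 mm and 8.59 degrees, less where a joint would pass 70% of its speed; a pose out of reach is approached as far as the arm can. A call is refused whole if a number of a shift passes 1 or a number of a turn 1, either way. A call with a gripper value outside its range is refused whole. The fingers move at their own pace and stop on an object; "force" is the grip in N (left out, the last holds). Time passes only in rows, so rows that do not move let the fingers close, or fill a call up. It gives the time, the measured TCP pose, the force, the opening and the grip force at its end, in the units of the state.
- read_state(): the state, without advancing time (a new reading comes with each control period).
- read_camera(name): name is "side" or "top"; returns a dict with "frame" (400x640x3 uint8, red, green, blue), "z_map" (400x640 float32, m along the optical axis (not along the pixel's ray), 0 where there is no reading), "fx", "fy", "cx", "cy" (pixels), "rvec" (rotation vector, rad) and "tvec" (3), from world to camera coordinates, as OpenCV has them. Camera axes: x right, y down, z forward; pixel columns grow to the right and rows downward; lengths in m; the calibration is good to about 2 mm. A picture is of the moment at which its call begins.
- close_job(): hands the job in; it is judged then, once.
The state is a dict: "t": time; "q": joint angles; "dq": joint speeds; "joint_torque": joint torques, N m; "tool_pos": TCP position; "orientation": TCP orientation; "force": force on the tool from outside, world axes, zero at the start; "wrist_torque": the same for the moment, N m; "opening": finger opening in m; "gripper_force": force on a finger pad.
Only numpy, scipy, OpenCV 4.12 (cv2) and the standard library are available. Lean on these libraries where they do the work, as an engineer would, in place of code of your own. Each camera call takes 0.05 s, during which the arm holds its last target. There are 200 camera calls.

## Working session

There is one attempt and no reset: what is moved stays moved. The work goes in short steps, Python scripts to look and compute and a tool call to move; the robot and the scene stay as the last step left them, time stands still between calls to the robot, and variables do not carry over. Pictures are saved under pics/ and viewed, at most 14 in all, crops included, and the job is handed in when it is done.

Besides the shell and the picture viewer there is one more tool, called after "Call:" as name([rows], argument=value, ...), one row to a line, values as JSON. move_arm: Moves the arm, as the interface text tells. Its arguments: {"type":"object","properties":{"plan":{"type":"array","items":{"type":"array","items":{"type":"number"}}},"force":{"type":"number"}},"required":["plan"]}

```bash
mkdir -p pics; cat > h.py <<'E'
import numpy as np, cv2
from plant import *
def snap(n,f=None):
    c=read_camera(n)
    if f: cv2.imwrite('pics/'+f,c['frame'][:,:,::-1])
    return c
def cloud(c):
    R=cv2.Rodrigues(np.array(c['rvec']))[0]; z=c['z_map']
    v,u=np.mgrid[0:z.shape[0],0:z.shape[1]]
    P=np.stack([(u-c['cx'])/c['fx']*z,(v-c['cy'])/c['fy']*z,z],-1)
    W=(P-np.array(c['tvec']))@R
    W[z==0]=np.nan
    return W
E
python3 - <<'E'
from h import *
s=read_state();print(s, tips_ahead)
for n in('top','side'):
    c=snap(n,n+'0.png');np.savez(n+'0.npz',**c)
    R=cv2.Rodrigues(np.array(c['rvec']))[0];print(n,-R.T@np.array(c['tvec']),c['fx'],(c['z_map']==0).mean())
E
```

```text
{'t': 0.0, 'q': array([-1.32039749e+00,  1.31162544e-01,  1.48925697e+00, -4.93704982e-06,
        1.52299836e+00, -8.53991563e-02]), 'dq': array([ 5.44875305e-05, -8.76623382e-05,  1.43219592e-03, -1.59713027e-03,
        1.04633264e-03,  1.54676220e-03]), 'joint_torque': array([-4.44546240e-03, -5.59859490e+01, -4.91756237e+01,  7.67429732e-02,
        3.58760229e-02, -1.40514449e-04]), 'tool_pos': array([ 0.19759872, -0.56595477,  0.22859886]), 'orientation': array([-3.09562261e+00, -5.24691971e-01,  2.43841380e-04]), 'force': array([ 0.35175956, -0.19881198,  1.01069936]), 'wrist_torque': array([ 0.00180531, -0.02798662, -0.04390926]), 'gripper_force': 0.0, 'opening': 0.09305759721660053} 0.011
top [0.30656871 0.02599585 0.93941016] 405.64261883714147 0.0039921875
side [ 0.39915536 -0.76125036  0.66348752] 453.14475509965735 0.00403515625
```

View pics/top0.png

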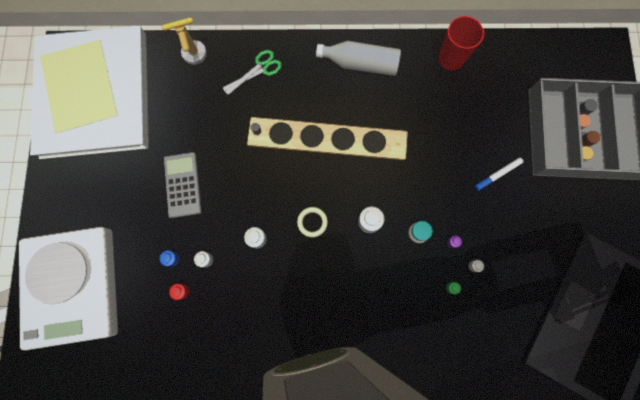

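View pics/side0.png

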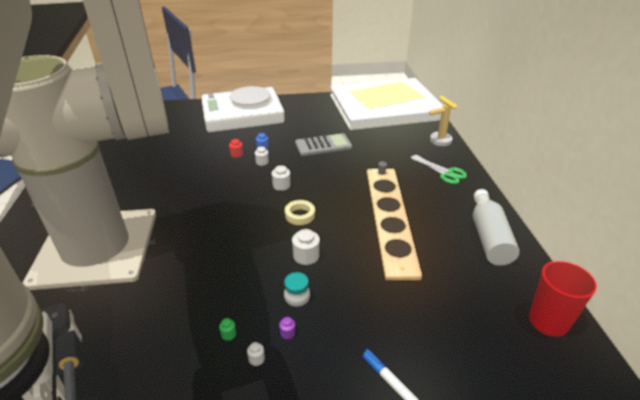

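The top view shows the post at (256,128), with pads at (281,133), (312,136), (343,139) and (374,142). What could be mistaken for each cylinder:
- **cyl_m:** grey (203,259). Look-alikes are blue (168,258) and red (178,292).
- **cyl_s:** grey (477,266). Look-alikes are purple (456,242) and green (454,288).
- **cyl_l:** grey (255,237).
- **cyl_xl:** grey (371,219). Look-alike is the teal-lidded jar (421,231).
- **Other:** a tape ring at (312,222).

I'll measure these next and check the choice in a crop.

```bash
cat >> h.py <<'E'
def blob(W,x,y,r,zlo,zhi):
    m=(np.hypot(W[...,0]-x,W[...,1]-y)<r)&(W[...,2]>zlo)&(W[...,2]<zhi)
    return W[m]
E
python3 - <<'E'
from h import *
T=dict(np.load('top0.npz'));S=dict(np.load('side0.npz'))
W=cloud(T);V=cloud(S)
for nm,u,v in [('s',477,266),('m',203,259),('l',255,237),('xl',371,219),('teal',421,231),('post',256,128),('p1',281,133),('p2',312,136),('p3',343,139),('p4',374,142),('purple',456,242),('green',454,288),('blue',168,258),('tape',312,210),('tbl',300,180),('bottle',360,58)]:
    p=W[v,u]
    out=[nm,p.round(4)]
    for C in (W,V):
        if p[2]>.025:
            b=blob(C,p[0],p[1],.04,.012,.2)
            if len(b): 
                e,r=cv2.minEnclosingCircle(b[:,:2].astype(np.float32)); top=b[b[:,2]>b[:,2].max()-.006]
                out+=[np.round(e,4),round(r,4),b[:,2].max().round(4),top.mean(0).round(4)]
    print(*out)
g=cv2.resize(T['frame'][200:310,150:500],None,fx=2.2,fy=2.2,interpolation=cv2.INTER_CUBIC)
cv2.imwrite('pics/crop1.png',np.clip(g[:,:,::-1]*1.5,0,255))
# stand/pads ellipses
hsv=cv2.cvtColor(T['frame'],cv2.COLOR_RGB2HSV)
reg=np.zeros((400,640),np.uint8);reg[(W[...,2]>.006)&(W[...,2]<.03)]=1;reg[:100]=0;reg[170:]=0;reg[:,:235]=0;reg[:,425:]=0
P=W[reg>0];P=P[(abs(P[:,2]-.012)<.006)];print(len(P),cv2.minAreaRect(P[:,:2].astype(np.float32)))
g=cv2.cvtColor(T['frame'],cv2.COLOR_RGB2GRAY)
R=cv2.Rodrigues(T['rvec'])[0]
for u,v in[(281,133),(312,136),(343,139),(374,142)]:
    m=np.zeros_like(g);m[v-17:v+18,u-17:u+18]=(g[v-17:v+18,u-17:u+18]<70)
    n,l,st,ce=cv2.connectedComponentsWithStats(m);k=l[v,u];c=ce[k]
    d=R.T@np.array([(c[0]-T['cx'])/T['fx'],(c[1]-T['cy'])/T['fy'],1]);o=-R.T@T['tvec']
    print(c.round(1),st[k],(o+d*(.015-o[2])/d[2]).round(4))
E
```

```text
s [ 0.3419 -0.3048  0.0345] [ 0.3432 -0.3084] 0.0132 0.0381 [ 0.3431 -0.3084  0.0345] [ 0.3439 -0.3123] 0.0134 0.0354 [ 0.3436 -0.3123  0.0332]
m [0.3584 0.2985 0.0422] [0.3592 0.3056] 0.0172 0.0466 [0.3591 0.3051 0.0429] [0.3601 0.3006] 0.0187 0.0423 [0.361  0.3003 0.0402]
l [0.4058 0.1841 0.0495] [0.4066 0.1889] 0.0219 0.055 [0.4065 0.1889 0.0509] [0.4076 0.1839] 0.0234 0.0514 [0.408  0.1834 0.049 ]
xl [ 0.4435 -0.071   0.06  ] [ 0.4465 -0.0728] 0.0271 0.0625 [ 0.4463 -0.0729  0.0586] [ 0.4482 -0.0777] 0.0288 0.0599 [ 0.4477 -0.0773  0.0571]
teal [ 0.4186 -0.1827  0.045 ] [ 0.419  -0.1827] 0.0235 0.0503 [ 0.4195 -0.1841  0.0464] [ 0.4204 -0.189 ] 0.0237 0.0481 [ 0.4204 -0.1885  0.0449]
post [0.6622 0.1907 0.0425] [0.6644 0.1872] 0.0393 0.0473 [0.6648 0.1942 0.0436] [0.6642 0.1872] 0.0378 0.0432 [0.6664 0.1887 0.0413]
p1 [0.66   0.1352 0.0154]
p2 [0.6523 0.0607 0.015 ]
p3 [ 0.6441 -0.0135  0.0157]
p4 [ 0.6357 -0.0873  0.0173]
purple [ 0.3953 -0.2631  0.031 ] [ 0.397  -0.2627] 0.0133 0.0383 [ 0.3979 -0.2625  0.0348] [ 0.398  -0.2673] 0.0129 0.0361 [ 0.3983 -0.2669  0.0333]
green [ 0.
[... 244 characters left out ...]
438 [0.3627 0.3783 0.0405]
tape [0.4712 0.0599 0.0192]
tbl [0.5468 0.0893 0.0027]
bottle [ 0.8303 -0.0542  0.0587] [ 0.8302 -0.0542] 0.0401 0.0678 [ 0.8465 -0.0554  0.0638] [ 0.8309 -0.0544] 0.0397 0.0669 [ 0.8476 -0.0581  0.0631]
4192 ((0.662421703338623, 0.031193748116493225), (0.157915860414505, 0.3930622339248657), 3.7246499061584473)
[280.4 132.8] [270 123  22  21 345] [0.6606 0.1366 0.015 ]
[311.4 135.6] [301 126  22  21 350] [0.6533 0.0622 0.015 ]
[342.6 138.5] [332 129  22  20 348] [ 0.6458 -0.0125  0.015 ]
[373.8 141.3] [363 131  22  21 355] [ 0.6383 -0.0872  0.015 ][ WARN:0@0.362] global loadsave.cpp:1063 imwrite_ Unsupported depth image for selected encoder is fallbacked to CV_8U.
```

View pics/crop1.png

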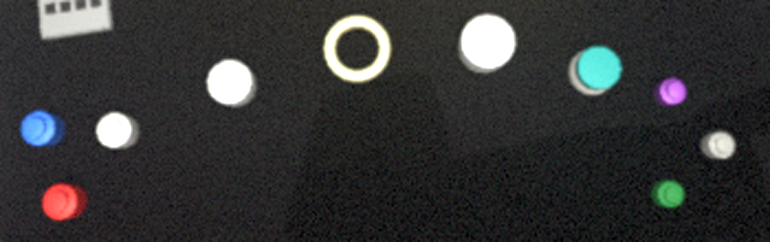

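Radii and heights match the list, so the four greys are the right ones. The crop shows s at (719,145), m at (115,130), l at (230,82) and xl at (487,42). I'll put the tool's x axis along the pad row (yaw +65°), so the fingers close across the row.

Call:
move_arm([
  [0, 0, -1, 0, 0, 0, 60],
  [0, 0, -1, 0, 0, 0, 60],
  [0, 0, -1, 0, 0, 0, 60],
  [0, 0, -1, 0, 0, 0, 60],
  [0, 0, -1, 0, 0, 0, 60],
  [0, 0, -1, 0, 0, 0, 60],
  [0, 0, -1, 0, 0, 0, 60],
  [0, 0, -1, 0, 0, 0, 60],
  [0, 0, -1, 0, 0, 0, 60],
  [0, 0, -0.8, 0, 0, 0, 60],
], force=20)

```text
t: 1.1
tool_pos: [0.1976, -0.5661, 0.229]
orientation: [-2.436, -1.982, -0.001]
force: [-0.5, -0.4, 0.5]
opening: 0.0603
gripper_force: 0.0
```

```bash
cat >> h.py <<'E'
from scipy.spatial.transform import Rotation as Ro
def go(t):
    "units along tool axes to reach TCP target t; tilt and yaw"
    s=read_state();R=Ro.from_rotvec(s['orientation']).as_matrix()
    print('t',round(s['t'],2),'pos',s['tool_pos'].round(4),'yaw x',np.degrees(np.arctan2(R[1,0],R[0,0])).round(2),'z',R[:,2].round(3),'open',round(s['opening'],4),'F',s['force'].round(1),'g',round(s['gripper_force'],1))
    for p in np.atleast_2d(t):
        print('->',p,(R.T@(p-s['tool_pos'])/.025).round(2))
E
python3 - <<'E'
from h import *
go([.3435,-.310,.12]);print(read_state()['q'])
# pads from side camera
S=dict(np.load('side0.npz'));g=cv2.cvtColor(S['frame'],cv2.COLOR_RGB2GRAY);R=cv2.Rodrigues(S['rvec'])[0];o=-R.T@S['tvec']
for u,v in[(384,186),(388,204),(392,225),(398,248)]:
    m=(g<75).astype(np.uint8);m[:,:365]=0;m[:172]=0
    n,l,st,ce=cv2.connectedComponentsWithStats(m);k=l[v,u];c=ce[k]
    d=R.T@np.array([(c[0]-S['cx'])/S['fx'],(c[1]-S['cy'])/S['fy'],1])
    print(st[k],(o+d*(.015-o[2])/d[2]).round(4))
E
```

```text
t 1.1 pos [ 0.1976 -0.5661  0.229 ] yaw x 78.28 z [-0.     0.001 -1.   ] open 0.0603 F [-0.5 -0.4  0.5] g 0.0
-> [ 0.3435 -0.31    0.12  ] [11.21  3.63  4.37]
[-1.32041040e+00  1.30853119e-01  1.48886443e+00  4.97607774e-06
  1.52302148e+00 -1.11585713e+00]
[     0      0    640    400 217037] [0.4329 0.188  0.015 ]
[     0      0    640    400 217037] [0.4329 0.188  0.015 ]
[     0      0    640    400 217037] [0.4329 0.188  0.015 ]
[     0      0    640    400 217037] [0.4329 0.188  0.015 ]
```

Call:
move_arm([
  [0, 0, -1, 0, 0, 0, 60],
  [0, 0, 0, 1, 0.45, 0.4, 60],
  [0, 0, 0, 1, 0.45, 0.4, 60],
  [0, 0, 0, 1, 0.45, 0.4, 60],
  [0, 0, 0, 1, 0.45, 0.4, 60],
  [0, 0, 0, 1, 0.45, 0.4, 60],
  [0, 0, 0, 1, 0.45, 0.4, 60],
  [0, 0, 0, 1, 0.45, 0.4, 60],
  [0, 0, 0, 1, 0.45, 0.4, 60],
  [0, 0, 0, 1, 0.45, 0.4, 60],
])

```text
t: 2.1
tool_pos: [0.322, -0.3519, 0.1388]
orientation: [-2.334, -2.102, -0.0]
force: [0.3, -0.5, -0.1]
opening: 0.0601
gripper_force: 0.0
```

```bash
python3 - <<'E'
from h import *
go([[.3435,-.310,.09],[.3435,-.310,.012]])
E
```

```text
t 2.1 pos [ 0.322  -0.3519  0.1388] yaw x 84.03 z [-0.     0.001 -1.   ] open 0.0601 F [ 0.3 -0.5 -0.1] g 0.0
-> [ 0.3435 -0.31    0.09  ] [1.76 0.68 1.95]
-> [ 0.3435 -0.31    0.012 ] [1.76 0.68 5.07]
```

Call:
move_arm([
  [0, 0, 0, 0.6, 0.25, 0.5, 60],
  [0, 0, 0, 0.6, 0.25, 0.5, 60],
  [0, 0, 0, 0.56, 0.18, 0.5, 60],
  [0, 0, 0, 0, 0, 0.6, 60],
  [0, 0, 0, 0, 0, 0.6, 60],
  [0, 0, 0, 0, 0, 0.6, 60],
  [0, 0, 0, 0, 0, 0.6, 60],
  [0, 0, 0, 0, 0, 0.6, 60],
  [0, 0, 0, 0, 0, 0.4, 60],
  [0, 0, 0, 0, 0, 0.1, 60],
])

```text
t: 3.1
tool_pos: [0.3424, -0.3102, 0.0131]
orientation: [-2.332, -2.101, -0.0]
force: [-0.7, 0.4, -0.2]
opening: 0.0598
gripper_force: 0.0
```

```bash
python3 - <<'E'
from h import *
c=snap('side','s1.png')
go([.3435,-.310,.013])
f=c['frame'][310:400,190:330]
cv2.imwrite('pics/s1c.png',cv2.resize(f,None,fx=4,fy=4)[:,:,::-1])
E
```

```text
t 3.15 pos [ 0.3427 -0.3105  0.0135] yaw x 84.03 z [-0.001  0.001 -1.   ] open 0.0604 F [ 0.   1.2 -0.1] g 0.0
-> [ 0.3435 -0.31    0.013 ] [0.02 0.03 0.02]
```

View pics/s1c.png

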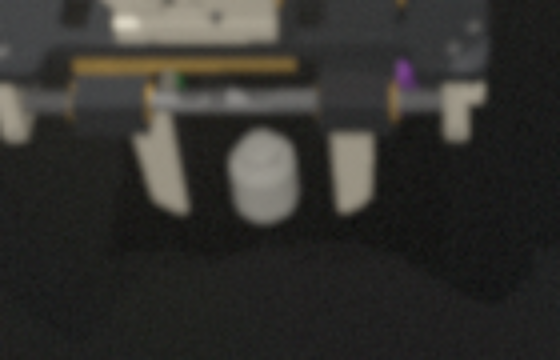

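The small cylinder (263,175) stands between the fingertips (180,205) and (340,205). Closing, then lifting.

Call:
move_arm([
  [0, 0, 0, 0, 0, 0, 20],
  [0, 0, 0, 0, 0, 0, 20],
  [0, 0, 0, 0, 0, 0, 20],
  [0, 0, 0, 0, 0, 0, 20],
  [0, 0, 0, 0, 0, 0, 20],
  [0, 0, 0, 0, 0, 0, 20],
  [0, 0, 0, 0, 0, 0, 20],
  [0, 0, 0, 0, 0, -0.2, 20],
  [0, 0, 0, 0, 0, -0.5, 20],
  [0, 0, 0, 0, 0, -0.8, 20],
], force=20)

```text
t: 4.15
tool_pos: [0.3425, -0.3103, 0.052]
orientation: [-2.332, -2.101, -0.0]
force: [0.6, -0.4, -0.4]
opening: 0.025
gripper_force: 20.0
```

Call:
move_arm([
  [0, 0, 0, 0, 0, -1, 20],
  [0, 0, 0, 0, 0, -0.8, 20],
  [0, 0, 0, 0, 0, -0.5, 20],
  [0, 0, 0, 0, 0, -0.3, 20],
  [0, 0, 0, 0, 0, 0, 20],
  [0, 0, 0, 0, 0, 0, 20],
  [0, 0, 0, 0, 0, 0, 20],
  [0, 0, 0, 0, 0, 0, 20],
  [0, 0, 0, 0, 0, 0, 20],
  [0, 0, 0, 0, 0, 0, 20],
])

```text
t: 5.15
tool_pos: [0.3431, -0.3111, 0.1168]
orientation: [-2.333, -2.102, -0.0]
force: [-1.1, -0.1, 0.1]
opening: 0.0248
gripper_force: 20.0
```

```bash
python3 - <<'E'
from h import *
c=snap('side');t=snap('top')
np.savez('side1.npz',**c)
go([.66,.1365,.12])
p=read_state()['tool_pos'];W=cloud(c)
# pixel of TCP
R=cv2.Rodrigues(np.array(c['rvec']))[0]
def px(c,P):return cv2.projectPoints(np.array([P],float),np.array(c['rvec']),np.array(c['tvec']),np.array([[c['fx'],0,c['cx']],[0,c['fy'],c['cy']],[0,0,1.]]),None)[0].ravel()
u,v=px(c,p);print(u,v)
im=c['frame'].copy();cv2.imwrite('pics/s2c.png',cv2.resize(im[int(v)-50:int(v)+50,int(u)-70:int(u)+70],None,fx=5,fy=5)[:,:,::-1])
print('origin',int(u)-70,int(v)-50)
E
```

```text
t 5.25 pos [ 0.3432 -0.3112  0.117 ] yaw x 84.04 z [-0.  0. -1.] open 0.0255 F [-0.4 -1.  -0.4] g 20.0
-> [0.66   0.1365 0.12  ] [19.13 10.74 -0.12]
249.5444803829346 313.28920800904893
origin 179 263
```

View pics/s2c.png

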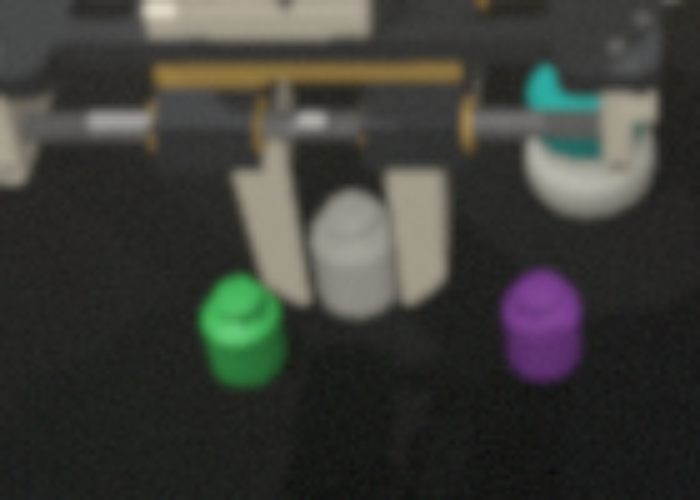

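The small cylinder is held upright at (355,255) in the crop. I'll measure the pads from the side camera too, so that displacement is compared within one camera and the calibration bias cancels.

```bash
cat >> h.py <<'E'
def pads(c,z=.015):
    "pad centres from an image with free pads, by projecting approx circles and taking dark pixels"
    K=np.array([[c['fx'],0,c['cx']],[0,c['fy'],c['cy']],[0,0,1.]]);rv,tv=np.array(c['rvec']),np.array(c['tvec'])
    R=cv2.Rodrigues(rv)[0];o=-R.T@tv;g=cv2.cvtColor(c['frame'],cv2.COLOR_RGB2GRAY);out=[]
    a=np.linspace(0,6.3,40)
    for P in [(.6606,.1366),(.6533,.0622),(.6458,-.0125),(.6383,-.0872)]:
        ring=np.c_[P[0]+.0345*np.cos(a),P[1]+.0345*np.sin(a),a*0+z]
        m=np.zeros_like(g);cv2.fillPoly(m,[cv2.projectPoints(ring,rv,tv,K,None)[0].astype(np.int32)],1)
        th=cv2.threshold(g[m>0][None],0,255,cv2.THRESH_OTSU)[0]
        n,l,st,ce=cv2.connectedComponentsWithStats(((g<th)&(m>0)).astype(np.uint8));k=1+st[1:,4].argmax()
        d=R.T@np.linalg.inv(K)@np.r_[ce[k],1];out.append((o+d*(z-o[2])/d[2])[:2])
    return np.array(out)
E
python3 - <<'E'
from h import *
T=dict(np.load('top0.npz'));S=dict(np.load('side0.npz'))
A=pads(T);B=pads(S);print(A.round(4),B.round(4))
tcp=np.array([.3432,-.3112])
print('by top',A[0]-[.3432,-.3084]+tcp,'by side',B[0]-[.3438,-.3123]+tcp)
E
```

```text
[[ 0.6608  0.1366]
 [ 0.6534  0.0619]
 [ 0.646  -0.0126]
 [ 0.6383 -0.0873]] [[ 0.6609  0.1336]
 [ 0.6535  0.0588]
 [ 0.6459 -0.0154]
 [ 0.6382 -0.0902]]
by top [0.66078701 0.13376513] by side [0.66029513 0.13465081]
```

Call:
move_arm([
  [0, 0, 0, 0.5, 0.3, 0, 20],
  [0, 0, 0, 0.9, 0.55, 0, 20],
  [0, 0, 0, 1, 0.55, 0, 20],
  [0, 0, 0, 1, 0.55, 0, 20],
  [0, 0, 0, 1, 0.55, 0, 20],
  [0, 0, 0, 1, 0.55, 0, 20],
  [0, 0, 0, 1, 0.55, 0, 20],
  [0, 0, 0, 1, 0.55, 0, 20],
  [0, 0, 0, 1, 0.55, 0, 20],
  [0, 0, 0, 1, 0.55, 0, 20],
])

```text
t: 6.25
tool_pos: [0.4988, -0.09, 0.1172]
orientation: [2.334, 2.103, 0.0]
force: [0.7, -1.1, -0.2]
opening: 0.025
gripper_force: 20.0
```

Call:
move_arm([
  [0, 0, 0, 1, 0.55, 0, 20],
  [0, 0, 0, 1, 0.55, 0, 20],
  [0, 0, 0, 1, 0.55, 0, 20],
  [0, 0, 0, 1, 0.55, 0, 20],
  [0, 0, 0, 1, 0.55, 0, 20],
  [0, 0, 0, 1, 0.55, 0, 20],
  [0, 0, 0, 1, 0.55, 0, 20],
  [0, 0, 0, 1, 0.55, 0, 20],
  [0, 0, 0, 1, 0.55, 0, 20],
  [0, 0, 0, 0.6, 0.5, 0, 20],
])

```text
t: 7.25
tool_pos: [0.6592, 0.1354, 0.1169]
orientation: [-2.332, -2.104, -0.0]
force: [0.5, -0.2, 0.0]
opening: 0.0251
gripper_force: 20.0
```

```bash
python3 - <<'E'
from h import *
go([[.6605,.1342,.12],[.6605,.1342,.0285]])
E
```

```text
t 7.25 pos [0.6592 0.1354 0.1169] yaw x 84.11 z [-0.  0. -1.] open 0.0251 F [ 0.5 -0.2  0. ] g 20.0
-> [0.6605 0.1342 0.12  ] [-0.04  0.06 -0.12]
-> [0.6605 0.1342 0.0285] [-0.04  0.06  3.54]
```

Call:
move_arm([
  [0, 0, 0, -0.04, 0.06, 0.4, 20],
  [0, 0, 0, 0, 0, 0.7, 20],
  [0, 0, 0, 0, 0, 0.7, 20],
  [0, 0, 0, 0, 0, 0.6, 20],
  [0, 0, 0, 0, 0, 0.5, 20],
  [0, 0, 0, 0, 0, 0.3, 20],
  [0, 0, 0, 0, 0, 0.2, 20],
  [0, 0, 0, 0, 0, 0.12, 20],
  [0, 0, 0, 0, 0, 0, 20],
  [0, 0, 0, 0, 0, 0, 20],
])

```text
t: 8.25
tool_pos: [0.6608, 0.1324, 0.03]
orientation: [2.333, 2.102, 0.002]
force: [-1.0, -0.4, 2.2]
opening: 0.0256
gripper_force: 20.0
```

Call:
move_arm([
  [0, 0, 0, 0, 0, 0, 20],
  [0, 0, 0, 0, 0, 0, 28],
  [0, 0, 0, 0, 0, 0, 35],
  [0, 0, 0, 0, 0, 0, 45],
  [0, 0, 0, 0, 0, 0, 50],
  [0, 0, 0, 0, 0, 0, 50],
  [0, 0, 0, 0, 0, -0.3, 50],
  [0, 0, 0, 0, 0, -0.8, 50],
  [0, 0, 0, 0, 0, -1, 50],
  [0, 0, 0, 0, 0, -1, 50],
])

```text
t: 9.25
tool_pos: [0.6598, 0.1323, 0.1078]
orientation: [-2.334, -2.103, 0.0]
force: [0.6, 0.5, 0.4]
opening: 0.0499
gripper_force: 0.0
```

```bash
python3 - <<'E'
from h import *
go([[.360,.3028,.12]])
c=snap('side','s3.png');W=cloud(c);b=blob(W,.6605,.134,.025,.02,.055)
print(cv2.minEnclosingCircle(b[:,:2].astype(np.float32)),b[:,2].max(),b[b[:,2]>b[:,2].max()-.006].mean(0))
cv2.imwrite('pics/s3c.png',cv2.resize(c['frame'][130:290,330:450],None,fx=3.5,fy=3.5)[:,:,::-1])
E
```

```text
t 9.25 pos [0.6598 0.1323 0.1078] yaw x 84.04 z [-0. -0. -1.] open 0.0499 F [0.6 0.5 0.4] g 0.0
-> [0.36   0.3028 0.12  ] [  5.54 -12.64  -0.48]
((0.6608877182006836, 0.1288071572780609), 0.013272377662360668) 0.0509463052892895 [0.66154976 0.12965046 0.04802635]
```

View pics/s3c.png

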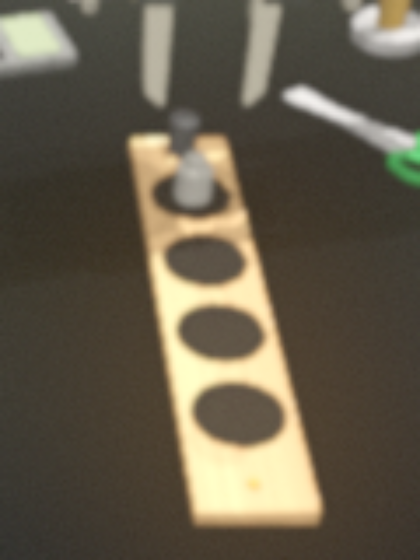

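The small cylinder (193,185) stands on its pad, about 3.5 mm off-centre. I'll trim that at the end with a clear view. Next is cyl_m.

Call:
move_arm([
  [0, 0, 0, 0.2, -0.5, -0.3, 60],
  [0, 0, 0, 0.4, -0.9, -0.2, 60],
  [0, 0, 0, 0.45, -1, 0, 60],
  [0, 0, 0, 0.45, -1, 0, 60],
  [0, 0, 0, 0.45, -1, 0, 60],
  [0, 0, 0, 0.45, -1, 0, 60],
  [0, 0, 0, 0.45, -1, 0, 60],
  [0, 0, 0, 0.45, -1, 0, 60],
  [0, 0, 0, 0.45, -1, 0, 60],
  [0, 0, 0, 0.45, -1, 0, 60],
])

```text
t: 10.3
tool_pos: [0.4364, 0.2617, 0.1197]
orientation: [2.334, 2.103, 0.001]
force: [0.2, 0.4, 0.7]
opening: 0.0601
gripper_force: 0.0
```

Call:
move_arm([
  [0, 0, 0, 0.45, -1, 0, 60],
  [0, 0, 0, 0.45, -1, 0, 60],
  [0, 0, 0, 0.45, -0.8, 0, 60],
  [0, 0, 0, 0.2, -0.4, 0.3, 60],
  [0, 0, 0, 0, 0, 0.5, 60],
  [0, 0, 0, 0, 0, 0.5, 60],
  [0, 0, 0, 0, 0, 0, 60],
  [0, 0, 0, 0, 0, 0, 60],
  [0, 0, 0, 0, 0, 0, 60],
  [0, 0, 0, 0, 0, 0, 60],
])

```text
t: 11.3
tool_pos: [0.3623, 0.308, 0.0871]
orientation: [2.334, 2.102, 0.001]
force: [-0.3, -1.0, -0.2]
opening: 0.06
gripper_force: 0.0
```

```bash
python3 - <<'E'
from h import *
go([[.3597,.3028,.015]])
E
```

```text
t 11.3 pos [0.3623 0.308  0.0871] yaw x 84.0 z [ 0.001  0.    -1.   ] open 0.06 F [-0.3 -1.  -0.2] g 0.0
-> [0.3597 0.3028 0.015 ] [-0.22 -0.09  2.88]
```

Call:
move_arm([
  [0, 0, 0, -0.2, -0.09, 0.4, 60],
  [0, 0, 0, 0, 0, 0.7, 60],
  [0, 0, 0, 0, 0, 0.7, 60],
  [0, 0, 0, 0, 0, 0.6, 60],
  [0, 0, 0, 0, 0, 0.4, 60],
  [0, 0, 0, 0, 0, 0.1, 60],
  [0, 0, 0, 0, 0, 0, 50],
  [0, 0, 0, 0, 0, 0, 28],
  [0, 0, 0, 0, 0, 0, 28],
  [0, 0, 0, 0, 0, 0, 28],
])

```text
t: 12.3
tool_pos: [0.3594, 0.3036, 0.0148]
orientation: [2.334, 2.103, 0.002]
force: [0.2, -0.0, 3.0]
opening: 0.0333
gripper_force: 20.1
```

Call:
move_arm([
  [0, 0, 0, 0, 0, 0, 28],
  [0, 0, 0, 0, 0, 0, 28],
  [0, 0, 0, 0, 0, 0, 28],
  [0, 0, 0, 0, 0, 0, 28],
  [0, 0, 0, 0, 0, -0.2, 28],
  [0, 0, 0, 0, 0, -0.6, 28],
  [0, 0, 0, 0, 0, -1, 28],
  [0, 0, 0, 0, 0, -1, 28],
  [0, 0, 0, 0, 0, -0.8, 28],
  [0, 0, 0, 0, 0, -0.4, 28],
], force=25)

```text
t: 13.3
tool_pos: [0.3596, 0.3037, 0.1162]
orientation: [2.334, 2.103, 0.004]
force: [0.2, 0.6, -0.5]
opening: 0.0327
gripper_force: 25.0
```

```bash
python3 - <<'E'
from h import *
A=np.array([.3592,.3056]);B=np.array([.3601,.3004])
s=read_state();tcp=s['tool_pos'][:2]
ta=np.array([.6534,.0619])-A+tcp;tb=np.array([.6535,.0588])-B+tcp
t=(ta+tb)/2;t[0]=.6535;print(ta,tb)
go(np.r_[t,.12])
E
```

```text
[0.65383672 0.0600402 ] [0.65303672 0.0621402 ]
t 13.3 pos [0.3596 0.3037 0.1162] yaw x 84.04 z [ 0.002  0.001 -1.   ] open 0.0327 F [ 0.2  0.6 -0.5] g 25.0
-> [0.6535    0.0610902 0.12     ] [-8.43 12.7  -0.14]
```

Call:
move_arm([
  [0, 0, 0, -0.3, 0.4, -0.14, 28],
  [0, 0, 0, -0.6, 0.9, 0, 28],
  [0, 0, 0, -0.65, 1, 0, 28],
  [0, 0, 0, -0.65, 1, 0, 28],
  [0, 0, 0, -0.65, 1, 0, 28],
  [0, 0, 0, -0.65, 1, 0, 28],
  [0, 0, 0, -0.65, 1, 0, 28],
  [0, 0, 0, -0.65, 1, 0, 28],
  [0, 0, 0, -0.65, 1, 0, 28],
  [0, 0, 0, -0.65, 1, 0, 28],
])

```text
t: 14.3
tool_pos: [0.5745, 0.1253, 0.1158]
orientation: [-2.333, -2.102, 0.004]
force: [-0.1, -0.0, -1.6]
opening: 0.0332
gripper_force: 25.0
```

Call:
move_arm([
  [0, 0, 0, -0.65, 1, 0, 28],
  [0, 0, 0, -0.65, 1, 0, 28],
  [0, 0, 0, -0.65, 0.9, 0, 28],
  [0, 0, 0, -0.38, 0.5, 0, 28],
  [0, 0, 0, 0, 0, 0.6, 28],
  [0, 0, 0, 0, 0, 0.6, 28],
  [0, 0, 0, 0, 0, 0, 28],
  [0, 0, 0, 0, 0, 0, 28],
  [0, 0, 0, 0, 0, 0, 28],
  [0, 0, 0, 0, 0, 0, 28],
])

```text
t: 15.3
tool_pos: [0.6532, 0.0611, 0.0886]
orientation: [2.332, 2.103, 0.002]
force: [-0.9, -0.1, -1.4]
opening: 0.0333
gripper_force: 25.0
```

```bash
python3 - <<'E'
from h import *
go([.6535,.0611,.0305])
E
```

```text
t 15.3 pos [0.6532 0.0611 0.0886] yaw x 84.08 z [ 0.001  0.    -1.   ] open 0.0333 F [-0.9 -0.1 -1.4] g 25.0
-> [0.6535 0.0611 0.0305] [-0.    0.01  2.32]
```

Call:
move_arm([
  [0, 0, 0, 0, 0, 0.5, 28],
  [0, 0, 0, 0, 0, 0.6, 28],
  [0, 0, 0, 0, 0, 0.5, 28],
  [0, 0, 0, 0, 0, 0.4, 28],
  [0, 0, 0, 0, 0, 0.2, 28],
  [0, 0, 0, 0, 0, 0.12, 28],
  [0, 0, 0, 0, 0, 0, 28],
  [0, 0, 0, 0, 0, 0, 28],
  [0, 0, 0, 0, 0, 0, 30],
  [0, 0, 0, 0, 0, 0, 36],
])

```text
t: 16.3
tool_pos: [0.6531, 0.0606, 0.0298]
orientation: [2.334, 2.103, 0.001]
force: [0.1, 0.2, -0.2]
opening: 0.0354
gripper_force: 0.0
```

Call:
move_arm([
  [0, 0, 0, 0, 0, 0, 45],
  [0, 0, 0, 0, 0, 0, 55],
  [0, 0, 0, 0, 0, 0, 60],
  [0, 0, 0, 0, 0, 0, 60],
  [0, 0, 0, 0, 0, -0.3, 60],
  [0, 0, 0, 0, 0, -0.8, 60],
  [0, 0, 0, 0, 0, -1, 60],
  [0, 0, 0, 0, 0, -1, 60],
  [0, 0, 0, 0, 0, -0.7, 70],
  [0, 0, 0, 0, 0, -0.2, 70],
])

```text
t: 17.3
tool_pos: [0.6545, 0.0607, 0.1331]
orientation: [2.332, 2.101, 0.006]
force: [0.3, 0.9, 0.2]
opening: 0.0688
gripper_force: 0.0
```

```bash
python3 - <<'E'
from h import *
c=snap('side');W=cloud(c)
for x,y in((.6608,.129),(.6535,.0588)):
    b=blob(W,x,y,.03,.022,.065);print(cv2.minEnclosingCircle(b[:,:2].astype(np.float32)),b[:,2].max())
go([[.407,.1864,.12]])
E
```

```text
((0.6608350276947021, 0.12885993719100952), 0.013949242420494556) 0.05108093767076153
((0.6535835266113281, 0.05754120647907257), 0.017559008672833443) 0.05918604899345744
t 17.35 pos [0.6542 0.0607 0.1324] yaw x 84.04 z [ 0.004  0.    -1.   ] open 0.0697 F [ 0.2  0.8 -0. ] g 0.0
-> [0.407  0.1864 0.12  ] [  3.97 -10.36   0.46]
```

cyl_m stands within about 1 mm of its pad centre. Next is cyl_l.

Call:
move_arm([
  [0, 0, 0, 0.2, -0.5, 0, 70],
  [0, 0, 0, 0.4, -0.9, 0, 70],
  [0, 0, 0, 0.4, -1, 0, 70],
  [0, 0, 0, 0.4, -1, 0, 70],
  [0, 0, 0, 0.4, -1, 0, 70],
  [0, 0, 0, 0.4, -1, 0, 70],
  [0, 0, 0, 0.4, -1, 0, 70],
  [0, 0, 0, 0.4, -1, 0, 70],
  [0, 0, 0, 0.4, -1, 0, 70],
  [0, 0, 0, 0.4, -1, 0, 70],
])

```text
t: 18.35
tool_pos: [0.427, 0.1796, 0.1281]
orientation: [-2.333, -2.102, 0.003]
force: [-0.2, 0.2, 0.6]
opening: 0.07
gripper_force: 0.0
```

Call:
move_arm([
  [0, 0, 0, 0.17, -0.7, 0.3, 70],
  [0, 0, 0, 0, -0.26, 0.6, 70],
  [0, 0, 0, 0, 0, 0.6, 70],
  [0, 0, 0, 0, 0, 0, 70],
  [0, 0, 0, 0, 0, 0, 70],
  [0, 0, 0, 0, 0, 0, 70],
  [0, 0, 0, 0, 0, 0, 70],
  [0, 0, 0, 0, 0, 0, 70],
  [0, 0, 0, 0, 0, 0, 70],
  [0, 0, 0, 0, 0, 0, 70],
])

```text
t: 19.35
tool_pos: [0.4057, 0.1863, 0.0924]
orientation: [2.334, 2.103, 0.001]
force: [0.2, 0.6, -0.2]
opening: 0.0701
gripper_force: 0.0
```

```bash
python3 - <<'E'
from h import *
go([.407,.1864,.018])
E
```

```text
t 19.35 pos [0.4057 0.1863 0.0924] yaw x 84.04 z [ 0.  0. -1.] open 0.0701 F [ 0.2  0.6 -0.2] g 0.0
-> [0.407  0.1864 0.018 ] [0.01 0.05 2.97]
```

Call:
move_arm([
  [0, 0, 0, 0, 0.05, 0.4, 70],
  [0, 0, 0, 0, 0, 0.7, 70],
  [0, 0, 0, 0, 0, 0.7, 70],
  [0, 0, 0, 0, 0, 0.6, 70],
  [0, 0, 0, 0, 0, 0.4, 70],
  [0, 0, 0, 0, 0, 0.17, 70],
  [0, 0, 0, 0, 0, 0, 60],
  [0, 0, 0, 0, 0, 0, 38],
  [0, 0, 0, 0, 0, 0, 38],
  [0, 0, 0, 0, 0, 0, 38],
], force=30)

```text
t: 20.35
tool_pos: [0.4074, 0.1864, 0.0186]
orientation: [2.334, 2.103, 0.002]
force: [-0.0, 0.1, 0.6]
opening: 0.0436
gripper_force: 30.0
```

Call:
move_arm([
  [0, 0, 0, 0, 0, 0, 38],
  [0, 0, 0, 0, 0, 0, 38],
  [0, 0, 0, 0, 0, 0, 38],
  [0, 0, 0, 0, 0, 0, 38],
  [0, 0, 0, 0, 0, -0.2, 38],
  [0, 0, 0, 0, 0, -0.6, 38],
  [0, 0, 0, 0, 0, -1, 38],
  [0, 0, 0, 0, 0, -1, 38],
  [0, 0, 0, 0, 0, -0.8, 38],
  [0, 0, 0, 0, 0, -0.4, 38],
])

```text
t: 21.35
tool_pos: [0.4074, 0.1864, 0.1197]
orientation: [2.333, 2.102, 0.003]
force: [0.5, -0.4, -1.6]
opening: 0.0437
gripper_force: 30.0
```

```bash
python3 - <<'E'
from h import *
A=np.array([.4066,.1889]);B=np.array([.4078,.1837])
s=read_state();tcp=s['tool_pos'][:2]
ta=np.array([.646,-.0126])-A+tcp;tb=np.array([.6459,-.0154])-B+tcp
t=(ta+tb)/2;t[0]=.646;print(ta,tb)
go(np.r_[t,.12])
E
```

```text
[ 0.64684494 -0.01512516] [ 0.64554494 -0.01272516]
t 21.35 pos [0.4074 0.1864 0.1197] yaw x 84.04 z [ 0.002  0.001 -1.   ] open 0.0437 F [ 0.5 -0.4 -1.6] g 30.0
-> [ 0.646      -0.01392516  0.12      ] [-6.98 10.32  0.  ]
```

Call:
move_arm([
  [0, 0, 0, -0.4, 0.5, 0, 38],
  [0, 0, 0, -0.6, 0.9, 0, 38],
  [0, 0, 0, -0.65, 1, 0, 38],
  [0, 0, 0, -0.65, 1, 0, 38],
  [0, 0, 0, -0.65, 1, 0, 38],
  [0, 0, 0, -0.65, 1, 0, 38],
  [0, 0, 0, -0.65, 1, 0, 38],
  [0, 0, 0, -0.65, 1, 0, 38],
  [0, 0, 0, -0.65, 1, 0, 38],
  [0, 0, 0, -0.65, 1, 0, 38],
])

```text
t: 22.35
tool_pos: [0.6244, 0.0067, 0.1165]
orientation: [-2.333, -2.102, 0.002]
force: [-0.1, 0.3, -2.4]
opening: 0.0438
gripper_force: 30.0
```

Call:
move_arm([
  [0, 0, 0, -0.5, 0.6, 0, 38],
  [0, 0, 0, -0.24, 0.32, 0.3, 38],
  [0, 0, 0, 0, 0, 0.5, 38],
  [0, 0, 0, 0, 0, 0.5, 38],
  [0, 0, 0, 0, 0, 0, 38],
  [0, 0, 0, 0, 0, 0, 38],
  [0, 0, 0, 0, 0, 0, 38],
  [0, 0, 0, 0, 0, 0, 38],
  [0, 0, 0, 0, 0, 0, 38],
  [0, 0, 0, 0, 0, 0, 38],
])

```text
t: 23.35
tool_pos: [0.6456, -0.0132, 0.0859]
orientation: [2.333, 2.103, 0.001]
force: [1.0, 0.8, -1.9]
opening: 0.043
gripper_force: 30.0
```

```bash
python3 - <<'E'
from h import *
go([.646,-.013,.0335])
E
```

```text
t 23.35 pos [ 0.6456 -0.0132  0.0859] yaw x 84.04 z [ 0.001 -0.    -1.   ] open 0.043 F [ 1.   0.8 -1.9] g 30.0
-> [ 0.646  -0.013   0.0335] [0.01 0.01 2.1 ]
```

Call:
move_arm([
  [0, 0, 0, 0, 0, 0.4, 38],
  [0, 0, 0, 0, 0, 0.6, 38],
  [0, 0, 0, 0, 0, 0.5, 38],
  [0, 0, 0, 0, 0, 0.3, 38],
  [0, 0, 0, 0, 0, 0.2, 38],
  [0, 0, 0, 0, 0, 0.1, 38],
  [0, 0, 0, 0, 0, 0, 38],
  [0, 0, 0, 0, 0, 0, 38],
  [0, 0, 0, 0, 0, 0, 42],
  [0, 0, 0, 0, 0, 0, 48],
])

```text
t: 24.35
tool_pos: [0.6459, -0.0133, 0.0333]
orientation: [2.333, 2.102, 0.001]
force: [0.7, -0.5, -0.1]
opening: 0.0469
gripper_force: 0.0
```

Call:
move_arm([
  [0, 0, 0, 0, 0, 0, 55],
  [0, 0, 0, 0, 0, 0, 65],
  [0, 0, 0, 0, 0, 0, 70],
  [0, 0, 0, 0, 0, 0, 70],
  [0, 0, 0, 0, 0, -0.3, 70],
  [0, 0, 0, 0, 0, -0.8, 70],
  [0, 0, 0, 0, 0, -1, 70],
  [0, 0, 0, 0, 0, -1, 70],
  [0, 0, 0, 0, 0, -0.7, 80],
  [0, 0, 0, 0, 0, -0.2, 80],
])

```text
t: 25.35
tool_pos: [0.647, -0.0134, 0.1363]
orientation: [2.331, 2.101, 0.005]
force: [0.1, 0.6, 0.0]
opening: 0.0788
gripper_force: 0.0
```

```bash
python3 - <<'E'
from h import *
c=snap('side');W=cloud(c)
b=blob(W,.646,-.0154,.034,.022,.075);print(cv2.minEnclosingCircle(b[:,:2].astype(np.float32)),b[:,2].max())
go([[.4472,-.0752,.12]])
E
```

```text
((0.6453667879104614, -0.014957497827708721), 0.022978510707616806) 0.06711094837197028
t 25.4 pos [ 0.6467 -0.0134  0.1355] yaw x 84.04 z [ 0.004 -0.    -1.   ] open 0.0794 F [ 0.2 -0.6  0.5] g 0.0
-> [ 0.4472 -0.0752  0.12  ] [-3.29 -7.68  0.59]
```

Call:
move_arm([
  [0, 0, 0, -0.25, -0.5, 0, 80],
  [0, 0, 0, -0.4, -0.9, 0, 80],
  [0, 0, 0, -0.4, -1, 0, 80],
  [0, 0, 0, -0.4, -1, 0, 80],
  [0, 0, 0, -0.4, -1, 0, 80],
  [0, 0, 0, -0.4, -1, 0, 80],
  [0, 0, 0, -0.4, -1, 0, 80],
  [0, 0, 0, -0.4, -0.8, 0, 80],
  [0, 0, 0, -0.24, -0.48, 0.3, 80],
  [0, 0, 0, 0, 0, 0.6, 80],
])

```text
t: 26.4
tool_pos: [0.4446, -0.0756, 0.1098]
orientation: [2.335, 2.102, -0.0]
force: [-0.8, 0.4, -0.3]
opening: 0.0801
gripper_force: 0.0
```

Call:
move_arm([
  [0, 0, 0, 0, 0, 0.5, 80],
  [0, 0, 0, 0, 0, 0, 80],
  [0, 0, 0, 0, 0, 0, 80],
  [0, 0, 0, 0, 0, 0, 80],
  [0, 0, 0, 0, 0, 0, 80],
  [0, 0, 0, 0, 0, 0, 80],
  [0, 0, 0, 0, 0, 0, 80],
  [0, 0, 0, 0, 0, 0, 80],
  [0, 0, 0, 0, 0, 0, 80],
  [0, 0, 0, 0, 0, 0, 80],
])

```text
t: 27.4
tool_pos: [0.4458, -0.0751, 0.0979]
orientation: [-2.334, -2.103, 0.0]
force: [-0.3, 0.8, 0.3]
opening: 0.0802
gripper_force: 0.0
```

```bash
python3 - <<'E'
from h import *
go([.4472,-.0752,.02])
E
```

```text
t 27.4 pos [ 0.4458 -0.0751  0.0979] yaw x 84.04 z [-0. -0. -1.] open 0.0802 F [-0.3  0.8  0.3] g 0.0
-> [ 0.4472 -0.0752  0.02  ] [0.   0.06 3.12]
```

Call:
move_arm([
  [0, 0, 0, 0, 0.06, 0.4, 80],
  [0, 0, 0, 0, 0, 0.7, 80],
  [0, 0, 0, 0, 0, 0.7, 80],
  [0, 0, 0, 0, 0, 0.7, 80],
  [0, 0, 0, 0, 0, 0.4, 80],
  [0, 0, 0, 0, 0, 0.22, 80],
  [0, 0, 0, 0, 0, 0, 70],
  [0, 0, 0, 0, 0, 0, 48],
  [0, 0, 0, 0, 0, 0, 48],
  [0, 0, 0, 0, 0, 0, 48],
], force=40)

```text
t: 28.4
tool_pos: [0.4479, -0.0754, 0.0206]
orientation: [2.333, 2.102, 0.001]
force: [-0.4, -1.0, 0.8]
opening: 0.0534
gripper_force: 40.1
```

Call:
move_arm([
  [0, 0, 0, 0, 0, 0, 48],
  [0, 0, 0, 0, 0, 0, 48],
  [0, 0, 0, 0, 0, 0, 48],
  [0, 0, 0, 0, 0, 0, 48],
  [0, 0, 0, 0, 0, -0.2, 48],
  [0, 0, 0, 0, 0, -0.6, 48],
  [0, 0, 0, 0, 0, -1, 48],
  [0, 0, 0, 0, 0, -1, 48],
  [0, 0, 0, 0, 0, -0.8, 48],
  [0, 0, 0, 0, 0, -0.4, 48],
])

```text
t: 29.4
tool_pos: [0.4481, -0.0754, 0.1218]
orientation: [2.332, 2.102, 0.002]
force: [0.6, -0.0, -2.6]
opening: 0.0533
gripper_force: 40.0
```

```bash
python3 - <<'E'
from h import *
A=np.array([.4464,-.0728]);B=np.array([.4480,-.0775])
s=read_state();tcp=s['tool_pos'][:2]
ta=np.array([.6383,-.0873])-A+tcp;tb=np.array([.6382,-.0902])-B+tcp
t=(ta+tb)/2;t[0]=.6386;t[1]+=.0008;print(ta,tb)
go(np.r_[t,.12])
E
```

```text
[ 0.64000054 -0.0899416 ] [ 0.63830054 -0.0881416 ]
t 29.4 pos [ 0.4481 -0.0754  0.1218] yaw x 84.04 z [ 0.002 -0.001 -1.   ] open 0.0533 F [ 0.6 -0.  -2.6] g 40.0
-> [ 0.6386    -0.0882416  0.12     ] [0.28 7.63 0.09]
```

Call:
move_arm([
  [0, 0, 0, 0.03, 0.5, 0, 48],
  [0, 0, 0, 0.03, 0.9, 0, 48],
  [0, 0, 0, 0.03, 1, 0, 48],
  [0, 0, 0, 0.03, 1, 0, 48],
  [0, 0, 0, 0.03, 1, 0, 48],
  [0, 0, 0, 0.03, 1, 0, 48],
  [0, 0, 0, 0.03, 1, 0, 48],
  [0, 0, 0, 0.03, 0.8, 0, 48],
  [0, 0, 0, 0.04, 0.43, 0.3, 48],
  [0, 0, 0, 0, 0, 0.6, 48],
])

```text
t: 30.4
tool_pos: [0.6393, -0.0882, 0.0972]
orientation: [2.333, 2.102, 0.002]
force: [0.1, -0.1, -1.6]
opening: 0.0531
gripper_force: 40.0
```

Call:
move_arm([
  [0, 0, 0, 0, 0, 0.4, 48],
  [0, 0, 0, 0, 0, 0, 48],
  [0, 0, 0, 0, 0, 0, 48],
  [0, 0, 0, 0, 0, 0, 48],
  [0, 0, 0, 0, 0, 0, 48],
  [0, 0, 0, 0, 0, 0, 48],
  [0, 0, 0, 0, 0, 0, 48],
  [0, 0, 0, 0, 0, 0, 48],
  [0, 0, 0, 0, 0, 0, 48],
  [0, 0, 0, 0, 0, 0, 48],
])

```text
t: 31.4
tool_pos: [0.6378, -0.0881, 0.0874]
orientation: [-2.334, -2.103, -0.0]
force: [0.2, -0.4, -2.4]
opening: 0.053
gripper_force: 40.0
```

```bash
python3 - <<'E'
from h import *
go([.6386,-.0882,.0354])
E
```

```text
t 31.4 pos [ 0.6378 -0.0881  0.0874] yaw x 84.04 z [-0.  0. -1.] open 0.053 F [ 0.2 -0.4 -2.4] g 40.0
-> [ 0.6386 -0.0882  0.0354] [-0.    0.03  2.08]
```

Call:
move_arm([
  [0, 0, 0, 0, 0.03, 0.4, 48],
  [0, 0, 0, 0, 0, 0.6, 48],
  [0, 0, 0, 0, 0, 0.5, 48],
  [0, 0, 0, 0, 0, 0.3, 48],
  [0, 0, 0, 0, 0, 0.18, 48],
  [0, 0, 0, 0, 0, 0.1, 48],
  [0, 0, 0, 0, 0, 0, 48],
  [0, 0, 0, 0, 0, 0, 48],
  [0, 0, 0, 0, 0, 0, 52],
  [0, 0, 0, 0, 0, 0, 58],
])

```text
t: 32.4
tool_pos: [0.639, -0.0882, 0.0358]
orientation: [2.333, 2.102, 0.001]
force: [-0.0, -0.1, 0.1]
opening: 0.0566
gripper_force: 0.0
```

Call:
move_arm([
  [0, 0, 0, 0, 0, 0, 65],
  [0, 0, 0, 0, 0, 0, 75],
  [0, 0, 0, 0, 0, 0, 80],
  [0, 0, 0, 0, 0, 0, 80],
  [0, 0, 0, 0, 0, -0.3, 80],
  [0, 0, 0, 0, 0, -0.8, 80],
  [0, 0, 0, 0, 0, -1, 80],
  [0, 0, 0, 0, 0, -1, 80],
  [0, 0, 0, 0, 0, -1, 80],
  [0, 0, 0, 0, 0, -0.5, 60],
])

```text
t: 33.4
tool_pos: [0.64, -0.0885, 0.154]
orientation: [2.331, 2.101, 0.004]
force: [0.5, -0.9, -0.6]
opening: 0.0755
gripper_force: 0.0
```

Call:
move_arm([
  [0, 0, 0, -1, -0.5, 0, 50],
  [0, 0, 0, -1, -1, 0, 50],
  [0, 0, 0, -1, -1, 0, 50],
  [0, 0, 0, -1, -1, 0, 50],
  [0, 0, 0, -1, -1, 0, 50],
  [0, 0, 0, -1, -1, 0, 50],
  [0, 0, 0, -1, -1, 0, 50],
  [0, 0, 0, -1, -1, 0, 50],
  [0, 0, 0, -0.5, -0.5, 0, 50],
  [0, 0, 0, 0, 0, 0, 50],
])

```text
t: 34.4
tool_pos: [0.4159, -0.28, 0.1503]
orientation: [-2.337, -2.1, 0.001]
force: [-0.3, 0.3, 0.8]
opening: 0.0499
gripper_force: 0.0
```

```bash
cat > chk.py <<'E'
from h import *
import sys
c=snap('side');d=snap('top');P={'top':pads(dict(np.load('top0.npz'))),'side':pads(dict(np.load('side0.npz')))}
for n,k in(('side',c),('top',d)):
    W=cloud(k)
    for nm,p,r,h in zip(['s','m','l','xl'],P[n],(.013,.017,.022,.027),(.034,.042,.05,.058)):
        b=blob(W,p[0],p[1],r+.012,.023,h+.03);e,rr=cv2.minEnclosingCircle(b[:,:2].astype(np.float32))
        b=b[b[:,2]>.015+h-.005]
        print(n,nm,'dx,dy mm',((e-p)*1e3).round(1),'r',round(rr*1e3,1),'knob',((np.mean([b.min(0),b.max(0)],0)[:2]-p)*1e3).round(1))
a=cv2.resize(c['frame'][130:290,330:450],None,fx=3.5,fy=3.5);b=cv2.resize(d['frame'][100:180,230:430],None,fx=3,fy=3)
cv2.imwrite('pics/%s_s.png'%sys.argv[1],a[:,:,::-1]);cv2.imwrite('pics/%s_t.png'%sys.argv[1],b[:,:,::-1])
go([.6608,.1326,.12])
E
python3 chk.py f1
```

```text
side s dx,dy mm [-0.2 -4.5] r 13.1 knob [ 1.1 -3.7]
side m dx,dy mm [ 0.7 -0.8] r 17.6 knob [0.5 0.7]
side l dx,dy mm [-0.2  0.7] r 23.2 knob [0.1 1.2]
side xl dx,dy mm [0.3 1. ] r 28.6 knob [0.7 1.1]
top s dx,dy mm [-1.1 -2.4] r 13.3 knob [-0.3 -1.8]
top m dx,dy mm [-1.   1.2] r 17.3 knob [-0.9  1.9]
top l dx,dy mm [-0.2  2.8] r 22.9 knob [-0.7  2.1]
top xl dx,dy mm [0.  1.2] r 27.7 knob [-0.1  1.8]
t 34.5 pos [ 0.4176 -0.2787  0.1504] yaw x 83.98 z [ 0.  0. -1.] open 0.0502 F [ 0.4 -0.4 -0.4] g 0.0
-> [0.6608 0.1326 0.12  ] [17.38  7.95  1.22]
```

View pics/f1_t.png

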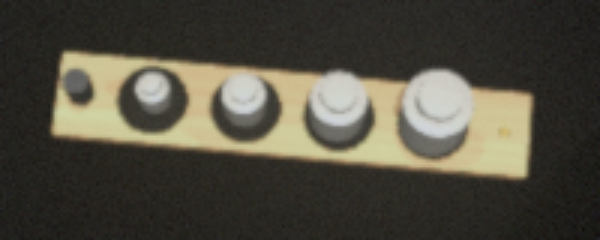

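View pics/f1_s.png

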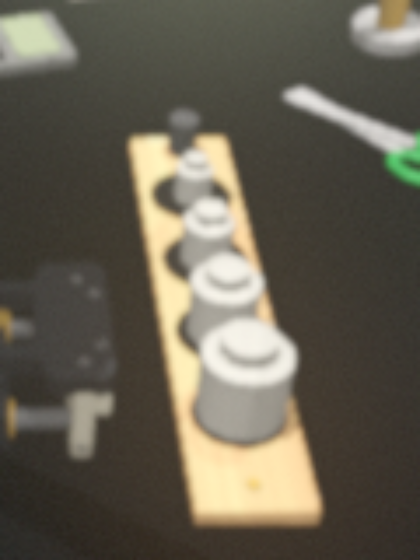

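In both views all four stand upright, in order from the post (78,85 in the top crop): s (152,95), m (243,97), l (338,100), xl (437,105). m, l and xl are within about 1–2 mm. The small one is about 3 mm short along the row, so I'll regrip it and shift it.

Call:
move_arm([
  [0, 0, 0, 0.5, 0.3, 0, 50],
  [0, 0, 0, 1, 0.45, 0, 50],
  [0, 0, 0, 1, 0.45, 0, 50],
  [0, 0, 0, 1, 0.45, 0, 50],
  [0, 0, 0, 1, 0.45, 0, 50],
  [0, 0, 0, 1, 0.45, 0, 50],
  [0, 0, 0, 1, 0.45, 0, 50],
  [0, 0, 0, 1, 0.45, 0, 50],
  [0, 0, 0, 1, 0.45, 0, 50],
  [0, 0, 0, 1, 0.45, 0, 50],
], force=15)

```text
t: 35.5
tool_pos: [0.5513, -0.0503, 0.1502]
orientation: [-2.331, -2.105, -0.0]
force: [0.0, 0.7, 0.5]
opening: 0.0501
gripper_force: 0.0
```

Call:
move_arm([
  [0, 0, 0, 1, 0.45, 0, 50],
  [0, 0, 0, 1, 0.45, 0, 50],
  [0, 0, 0, 1, 0.45, 0, 50],
  [0, 0, 0, 1, 0.45, 0, 50],
  [0, 0, 0, 1, 0.45, 0, 50],
  [0, 0, 0, 1, 0.45, 0, 50],
  [0, 0, 0, 1, 0.45, 0, 50],
  [0, 0, 0, 0.7, 0.3, 0, 50],
  [0, 0, 0, 0.18, 0.15, 0.3, 50],
  [0, 0, 0, 0, 0, 0.6, 50],
])

```text
t: 36.5
tool_pos: [0.6612, 0.135, 0.128]
orientation: [2.33, 2.105, 0.003]
force: [0.5, -0.5, 0.1]
opening: 0.05
gripper_force: 0.0
```

Call:
move_arm([
  [0, 0, 0, 0, 0, 0.7, 50],
  [0, 0, 0, 0, 0, 0.4, 50],
  [0, 0, 0, 0, 0, 0, 50],
  [0, 0, 0, 0, 0, 0, 50],
  [0, 0, 0, 0, 0, 0, 50],
  [0, 0, 0, 0, 0, 0, 50],
  [0, 0, 0, 0, 0, 0, 50],
  [0, 0, 0, 0, 0, 0, 50],
  [0, 0, 0, 0, 0, 0, 50],
  [0, 0, 0, 0, 0, 0, 50],
])

```text
t: 37.5
tool_pos: [0.6603, 0.1328, 0.1004]
orientation: [-2.334, -2.103, -0.0]
force: [-0.1, -0.6, 0.2]
opening: 0.0502
gripper_force: 0.0
```

```bash
python3 - <<'E'
from h import *
go([.6608,.1326,.0285])
E
```

```text
t 37.5 pos [0.6603 0.1328 0.1004] yaw x 84.04 z [-0.  0. -1.] open 0.0502 F [-0.1 -0.6  0.2] g 0.0
-> [0.6608 0.1326 0.0285] [-0.01  0.02  2.88]
```

Call:
move_arm([
  [0, 0, 0, 0, 0.02, 0.4, 50],
  [0, 0, 0, 0, 0, 0.7, 50],
  [0, 0, 0, 0, 0, 0.7, 50],
  [0, 0, 0, 0, 0, 0.6, 50],
  [0, 0, 0, 0, 0, 0.38, 50],
  [0, 0, 0, 0, 0, 0.1, 50],
  [0, 0, 0, 0, 0, 0, 40],
  [0, 0, 0, 0, 0, 0, 20],
  [0, 0, 0, 0, 0, 0, 20],
  [0, 0, 0, 0, 0, 0, 20],
])

```text
t: 38.5
tool_pos: [0.6612, 0.1328, 0.0289]
orientation: [2.334, 2.103, 0.001]
force: [0.2, -1.2, 1.4]
opening: 0.0253
gripper_force: 15.0
```

Call:
move_arm([
  [0, 0, 0, 0, 0, 0, 20],
  [0, 0, 0, 0, 0, 0, 20],
  [0, 0, 0, 0, 0, -0.2, 20],
  [0, 0, 0, 0, 0, -0.1, 20],
  [0, 0, 0, 0.12, 0, 0, 20],
  [0, 0, 0, 0, 0, 0, 20],
  [0, 0, 0, 0, 0, 0.15, 20],
  [0, 0, 0, 0, 0, 0.13, 20],
  [0, 0, 0, 0, 0, 0, 20],
  [0, 0, 0, 0, 0, 0, 20],
])

```text
t: 39.5
tool_pos: [0.6611, 0.1357, 0.0285]
orientation: [-2.334, -2.103, 0.0]
force: [0.5, 0.6, -0.2]
opening: 0.0254
gripper_force: 15.0
```

```bash
python3 - <<'E'
from h import *
go([.6608,.1356,.0285])
E
```

```text
t 39.5 pos [0.6611 0.1357 0.0285] yaw x 84.04 z [-0. -0. -1.] open 0.0254 F [ 0.5  0.6 -0.2] g 15.0
-> [0.6608 0.1356 0.0285] [-0.   -0.01  0.  ]
```

Call:
move_arm([
  [0, 0, 0, 0, 0, 0.01, 20],
  [0, 0, 0, 0, 0, 0, 24],
  [0, 0, 0, 0, 0, 0, 30],
  [0, 0, 0, 0, 0, 0, 40],
  [0, 0, 0, 0, 0, 0, 50],
  [0, 0, 0, 0, 0, 0, 50],
  [0, 0, 0, 0, 0, -0.3, 50],
  [0, 0, 0, 0, 0, -0.8, 50],
  [0, 0, 0, 0, 0, -1, 50],
  [0, 0, 0, 0, 0, -1, 50],
])

```text
t: 40.5
tool_pos: [0.661, 0.1357, 0.1073]
orientation: [-2.334, -2.103, 0.0]
force: [1.1, -0.5, -0.5]
opening: 0.05
gripper_force: 0.0
```

Call:
move_arm([
  [0, 0, 0, 0, 0, -1, 50],
  [0, 0, 0, 0, 0, -1, 50],
  [0, 0, 0, -0.5, -0.5, 0, 50],
  [0, 0, 0, -1, -0.7, 0, 50],
  [0, 0, 0, -1, -0.7, 0, 50],
  [0, 0, 0, -1, -0.7, 0, 50],
  [0, 0, 0, -1, -0.7, 0, 50],
  [0, 0, 0, -1, -0.7, 0, 50],
  [0, 0, 0, -1, -0.7, 0, 50],
  [0, 0, 0, -1, -0.7, 0, 50],
])

```text
t: 41.5
tool_pos: [0.5067, -0.0376, 0.1569]
orientation: [2.333, 2.103, 0.001]
force: [-0.3, -0.7, -0.9]
opening: 0.0502
gripper_force: 0.0
```

Call:
move_arm([
  [0, 0, 0, -1, -0.7, 0, 50],
  [0, 0, 0, -1, -0.7, 0, 50],
  [0, 0, 0, -1, -0.7, 0, 50],
  [0, 0, 0, -1, -0.7, 0, 50],
  [0, 0, 0, -1, -0.7, 0, 50],
  [0, 0, 0, -1, -0.5, 0, 50],
  [0, 0, 0, -0.5, -0.2, 0, 50],
  [0, 0, 0, 0, 0, 0, 50],
  [0, 0, 0, 0, 0, 0, 50],
  [0, 0, 0, 0, 0, 0, 50],
])

```text
t: 42.5
tool_pos: [0.3866, -0.1869, 0.1564]
orientation: [2.333, 2.104, 0.001]
force: [-0.4, 0.1, -0.5]
opening: 0.0503
gripper_force: 0.0
```

```bash
python3 chk.py f2
```

```text
side s dx,dy mm [ 0.1 -0.5] r 14.1 knob [ 0.1 -0.1]
side m dx,dy mm [-0.7 -0.9] r 17.7 knob [0.1 1. ]
side l dx,dy mm [ 0.7 -0.1] r 23.0 knob [0.5 0. ]
side xl dx,dy mm [ 1.2 -1.1] r 28.5 knob [1.  0.5]
top s dx,dy mm [-0.2  1. ] r 13.3 knob [-0.8  2. ]
top m dx,dy mm [-1.1  1.3] r 17.2 knob [-2.   1.9]
top l dx,dy mm [-1.1  2.5] r 22.2 knob [-0.8  2.2]
top xl dx,dy mm [-0.   1.8] r 27.3 knob [-0.5  1.9]
t 42.6 pos [ 0.3865 -0.1868  0.1562] yaw x 84.11 z [ 0.  0. -1.] open 0.05 F [-0.4  1.2 -0.4] g 0.0
-> [0.6608 0.1326 0.12  ] [13.83  9.6   1.45]
```

View pics/f2_t.png

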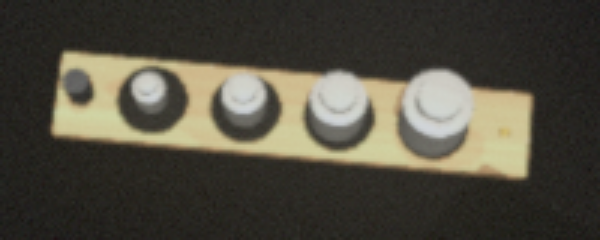

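All four stand upright and within about 1 mm of their pad centres, taking the two cameras together: s (149,92), m (243,97), l (338,100), xl (437,105). The arm is clear, so I'm handing in.

```bash
python3 -c "from plant import *;print(close_job())"
```

```text
the job is handed in; nothing more can be done
None
```

The four aluminium cylinders stand upright on the pads, let go, smallest next to the post through to the largest, each within about 1–2 mm of its pad centre by both cameras; the job was handed in at about 43 s.

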